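# Refit the damper knob by feel and open the fume damper

## Robot

A 7-joint arm with a two-finger parallel gripper is mounted at the origin on the work surface. World frame = base frame: x ahead of the robot, y to its left, z up, the work surface at z = 0. Lengths are in m, angles in rad, forces in N, time in s.
With the tool pointing down it reaches from about 0.4 to 0.85 m from the base axis. Payload 10.4 kg.
Tool frame: the origin (TCP) lies between the finger pads; the fingertips stand 22 mm ahead of it and the grasp point (between the pads) lies 3 mm ahead of it; z points along the fingers, y is the line along which they close (so a half turn about z gives the same grasp; the last joint's range is limited). The gripper opens to 85 mm and grips with 20 to 120 N. Pads are 22 mm wide; open, the fingers measure 114 mm over their backs; the gripper's body (76 mm by 85 mm) begins 54 mm behind the grasp point. The pads swing forward as they close: fully open they stand 13 mm farther back than shut.
Start: joints at [1.128, 0.332, -0.065, 1.46, 0.022, 1.35, -0.088], TCP at [0.255, -0.571, 0.253] pointing down, gripper open.
Joint ranges: [-2.6, 2.6], [-0.5, 2.12], [-1.47, 1.34], [0.16, 2.42], [-1.27, 4.41], [0.06, 2.06], [-2.6, 2.6]. Speed limits (rad/s): [2.22, 2.22, 2.79, 2.79, 3.14, 3.14, 3.14].

## Interface

Orientations are given as a unit quaternion [x, y, z, w].
In Python, from workcell import manip, camera, ticket, boxes_of, outline_of gives the robot as it stands.
- The arm moves only by the tool carry_out, never from a script. Its argument "deltas" is a list of rows, each a list of 5 numbers: the shift along the tool's x, y, z as a fraction of full scale, then the turn about the tool's z as a fraction of full scale, then the opening, from -1 (shut) to 1 (fully open), so that 0 is half open. In form: [[tx, ty, tz, spin, gripper], ...]. A call has 1 to 20 rows; each row is the pose to reach, as a shift and turn from the pose commanded when the call began, along the tool's axes at that moment; what a row does not reach only later rows make up. Full scale, the value 1, is 150 mm for a shift and 30 degrees for a turn. A row lasts 1/8 s, in which the tool goes at most 62.5 mm and 10.7 degrees, less where a joint would pass 70% of its speed; a pose out of reach is approached as far as the arm can. A call with a number of a shift or a turn outside -1 to 1 is refused whole. A call with a gripper value outside its range is refused whole. The fingers move at their own pace and stop on an object; "force" is the grip in N (left out, the last holds). Time passes only in rows, so rows that repeat a pose let the fingers close. It gives the time, the measured TCP pose, the force, the opening and the grip force at its end, in the units of the state.
- manip.get_obs(): the state, without advancing time (a new reading comes with each control period).
- camera(name): name is "scene" or "top" or "wrist"; returns a dict with "img" (384x512x3 uint8, red, green, blue), "depth" (384x512 float32, m along the optical axis (not along the pixel's ray), 0 where there is no reading), "vertical_fov" (degrees; the focal length in pixels is half the picture's height over the tangent of half this angle, whatever the lens; pixels are square), "cx", "cy" (the principal point, pixels), "R" (3x3) and "t" (3): a world point X has camera coordinates R X + t. Camera axes: x right, y down, z forward; pixel columns grow to the right and rows downward; lengths in m; the calibration is good to about 2 mm. A picture is of the moment at which its call begins.
- ticket.hand_in(): hands the job in; it is judged then, once.
Trained networks look in a picture, given as the dict that the camera call returned (one of the last four; its "shot" number tells which), for a name from the list of things; names that differ only in an ending like _2 or _b are one class to them, and where a whole thing is asked for, a point or a joint stands for the part that bears it (a point fixed in the world has none). Each returns a list of dicts, best first, with "conf" (0 to 1); they miss things now and then, are a little off and sometimes report something else, mostly with a low value. They report only what shows in the picture. A call takes as long as a camera call. They do not tell look-alikes from the thing itself.
- boxes_of(query, picture): "position" ([x, y, z] in m, in world coordinates, good to about 4 mm: the middle of the surface that is visible of it).
- outline_of(query, picture): "region" (384x512 bool, what is visible of it).
The state is a dict: "clock": time; "joint_pos": joint angles; "joint_velocities": joint speeds; "tau": joint torques, N m; "position": TCP position; "ee_rot": TCP orientation; "ft_force": force on the tool from outside, world axes, zero at the start; "torque": the same for the moment, N m; "grip_width": opening from 0.0 (shut) to 1.0 (fully open); "grasp_force": force on a finger pad.
Only numpy, scipy, OpenCV 4.12 (cv2) and the standard library are available. Lean on these libraries where they do the work, as an engineer would, in place of code of your own. Each camera call takes 0.05 s, during which the arm holds its last target. There are 200 camera calls.

## Task

The fume damper on the jeweller's bench has lost its knob. Take the spare knob with the flange out of the wooden tool block, put its pin in the slot of the damper's cover plate and slide it along until it drops into the hidden socket of the damper blade, then push the blade with it all the way to the duct end of the slot. Leave the knob standing there, released, with its flange flat on the cover, and leave the other tools and vessels where they are.

Things in the scene. Friction and masses are not known exactly. Their poses are not given: they have to be found in the camera images.
- damper: Fixed fume damper: flat grey housing 100 (x) by 350 (y) by 45 mm high, aluminium cover plate on top. Origin: centre of the underside. A slot runs in the cover along the damper's y axis. A steel duct 60 mm across leaves its +y end at bench level, bends 130 mm beyond towards +x and runs off the far edge: the slot's +y end is the duct end.
- slot_mid (a point): Middle of the slot at the cover's top, 45 mm above the damper's origin, axes as the damper's. The slot is 14 mm wide (x) and 130 mm long (y -65 to 65); the cover is 4 mm thick. Below lies a flat black blade, its top 6 mm below this point, closing the slot's whole length and sliding along y. It is stiff: about 9 N moves it, it has no spring.
- slot_open (a point): Where the socket is when the damper is fully open (blade at its stop): on the cover's top, y = +52 mm from slot_mid. The socket is one black hole in the blade, hard to see, 14 mm (x) by 12 mm (y), centred in the slot's width, floor 28 mm below the cover's top. At the start its y from slot_mid is unknown, between -52 and +12 mm.
- knob: Spare knob, upright in the block, 62 mm tall, about 90 g. From below: steel pin 8 mm across, 24 long; steel flange 30 across, 4 thick; black cylindrical grip 24 across, 34 tall. Origin: centre of the pin's lower end, z up its axis. In the block the flange rests on its top, the origin 24 mm below; home in the socket the flange rests on the cover, the origin 21 mm above the damper's origin.
- knob_tip (a point): The knob's origin: centre of the lower end of its pin; z up along its axis.
- block: Wooden tool block fixed to the bench, 200 (x) by 54 (y) by 45 mm high, with three holes 10.5 mm wide and 28 mm deep along its x axis at x = -66, 0 and 66 mm. Origin: centre of the underside. The knob, the punch and the graver stand in it, in any order.
- punch: Bystander: steel punch with a ball head 20 mm across, standing in the block. Origin: its lower end; 76 mm tall, top 93 mm above the bench.
- graver: Bystander: graver with a dark wooden pear-shaped handle 26 mm across and no flange, standing in the block. Origin: its lower end; 72 mm tall, top 89 mm above the bench.
- beaker: Bystander: open glass beaker 70 mm across, 90 mm high. Origin: centre of its underside.
- bowl: Bystander: white bowl 100 mm across, 40 mm high. Origin: centre of its underside.
- pliers: Bystander: pliers with blue handles lying on the bench, about 130 mm long along x, 12 mm high. Origin: under the pivot.
- brush: Bystander: wooden bench brush 130 by 30 by 32 mm. Origin: centre of its underside.
- anvil: Bystander: square steel bench block 75 by 75 by 22 mm. Origin: centre of its underside.
Mind the look-alikes: they are no part of the job. Leave any orange or turquoise look-alike of the knob alone.

How it is judged:
By the outcome, as a careful person would: the job done as asked, in the order asked, and still so for the second after the job is handed in, with the robot touching nothing.
It also fails if it takes over 58 s, if anything falls off the work surface, if the arm or the gripper's body presses on something with over 40 N, if the wrist force passes 120 N, or if a joint passes its speed limit or range.

## Working session

There is one attempt and no reset: what is moved stays moved. The work goes in short steps, Python scripts to look and compute and a tool call to move; the robot and the scene stay as the last step left them, time stands still between calls to the robot, and variables do not carry over. Pictures are saved under pics/ and viewed, at most 10 in all, crops included, and the job is handed in when it is done.

Besides the shell and the picture viewer there is one more tool, called as name(argument=value, ...), one argument or row to a line, values as JSON. carry_out: Moves the arm, as the interface text tells. Its arguments: {"type":"object","properties":{"deltas":{"type":"array","items":{"type":"array","items":{"type":"number"}}},"force":{"type":"number"}},"required":["deltas"]}

```bash
mkdir -p pics; ls
cat > h.py <<'E'
import numpy as np, cv2
from workcell import manip, camera, ticket, boxes_of, outline_of
from scipy.spatial.transform import Rotation as Ro
def f(p): return 0.5*p["img"].shape[0]/np.tan(np.radians(p["vertical_fov"])/2)
def world(p,u,v,d=None,z=None):
    r=np.array([(u-p["cx"])/f(p),(v-p["cy"])/f(p),1.0]); R=np.array(p["R"]);t=np.array(p["t"])
    if z is not None:
        c=-R.T@t; w=R.T@r; return c+w*(z-c[2])/w[2]
    if d is None: d=p["depth"][int(round(v)),int(round(u))]
    return R.T@(r*d-t)
def pix(p,X):
    c=np.array(p["R"])@np.array(X)+np.array(p["t"]); return c[:2]/c[2]*f(p)+[p["cx"],p["cy"]]
def save(p,n,crop=None,s=1):
    im=p["img"][...,::-1]
    if crop: u0,v0,u1,v1=crop; im=im[v0:v1,u0:u1]
    cv2.imwrite("pics/"+n,cv2.resize(im,None,fx=s,fy=s,interpolation=cv2.INTER_CUBIC))
E
python3 - <<'E'
from h import *
np.set_printoptions(precision=3,suppress=True)
o=manip.get_obs(); print(o["clock"],o["position"],o["ee_rot"],o["grip_width"])
P={n:camera(n) for n in("scene","top")}
save(P["top"],"top.png",s=1.5);save(P["scene"],"scene.png",s=1.5)
for n,p in P.items():
  print(n,p["vertical_fov"],p["cx"],p["cy"])
  for q in("damper","slot_mid","knob","block","punch","graver","beaker","bowl","pliers","brush","anvil"):
    try:
      for b in boxes_of(q,p)[:4]: print(q,round(b["conf"],2),np.array(b["position"]),pix(p,b["position"]).round())
    except Exception as e: print(q,e)
E
```

```text
pics
0.0 [ 0.255 -0.57   0.253] [ 0.978  0.208 -0.    -0.001] 0.9965699862885149
scene 47.8068004883628 260.4089944210935 190.17762527597066
damper 0.7 [0.574 0.372 0.044] [362. 141.]
slot_mid 0.91 [0.578 0.378 0.043] [364. 141.]
knob 0.8 [ 0.567 -0.344  0.068] [164. 254.]
knob 0.77 [ 0.586 -0.434  0.047] [134. 288.]
knob 0.67 [ 0.55  -0.246  0.048] [197. 234.]
knob 0.3 [ 0.591 -0.35   0.04 ] [170. 270.]
block 0.83 [ 0.591 -0.35   0.042] [170. 269.]
punch 0.72 [ 0.794 -0.129  0.06 ] [309. 259.]
punch 0.47 [ 0.627 -0.336  0.086] [182. 260.]
graver 0.7 [ 0.496 -0.347  0.081] [145. 234.]
beaker 0.69 [0.375 0.135 0.009] [262. 156.]
beaker 0.67 [ 0.793 -0.131  0.06 ] [308. 259.]
bowl 0.98 [ 0.342 -0.181  0.025] [171. 192.]
pliers 0.54 [0.376 0.136 0.01 ] [263. 156.]
brush 0.48 [0.376 0.303 0.029] [300. 131.]
anvil 0.6 [0.72  0.045 0.021] [331. 219.]
top 57.51487251266399 255.20082033459124 192.1044652181152
damper 0.79 [0.561 0.386 0.047] [ 97. 200.]
damper 0.37 [0.711 0.056 0.022] [219. 148.]
slot_mid 0.94 [0.559 0.381 0.047] [ 99. 201.]
knob 0.64 [ 0.555 -0.331  0.081] [361. 202.]
knob 0.59 [0.711 0.054 0.017] [219. 149.]
knob 0.49 [ 0.571 -0.43   0.058] [395. 196.]
knob 0.49 [0.37  0.135 0.008] [190. 269.]
block 0.7 [ 0.555 -0.327  0.043] [356. 203.]
punch 0.49 [ 0.624 -0.328  0.087] [360. 176.]
punch 0.22 [ 0.552 -0.33   0.077] [361. 203.]
punch 0.2 [0.561 0.386 0.046] [ 97. 200.]
graver 0.62 [ 0.487 -0.337  0.084] [365. 228.]
beaker 0.59 [ 0.802 -0.125  0.045] [282. 115.]
bowl 0.93 [ 0.352 -0.193  0.017] [307. 276.]
pliers 0.74 [0.367 0.133 0.007] [191. 270.]
brush 0.67 [0.365 0.31  0.033] [124. 272.]
anvil 0.6 [0.708 0.051 0.021] [220. 150.]
anvil 0.54 [ 0.49  -0.344  0.084] [367. 226.]
```

View pics/top.png

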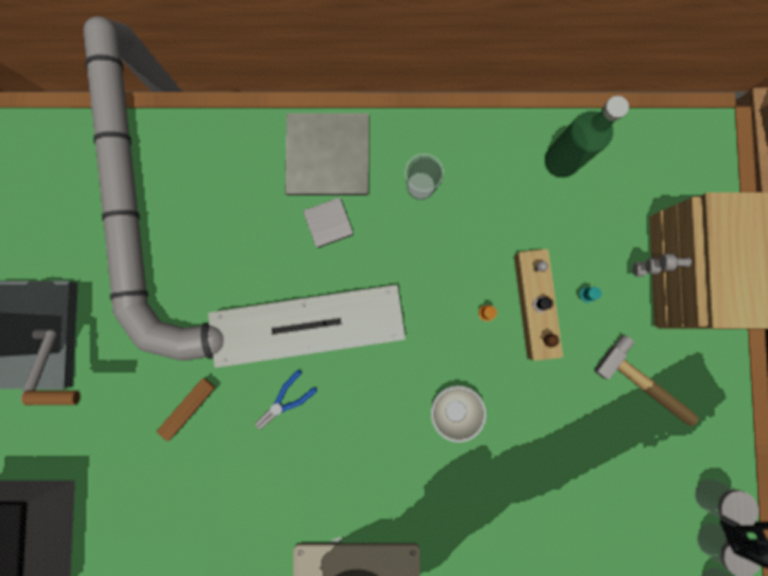

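View pics/scene.png

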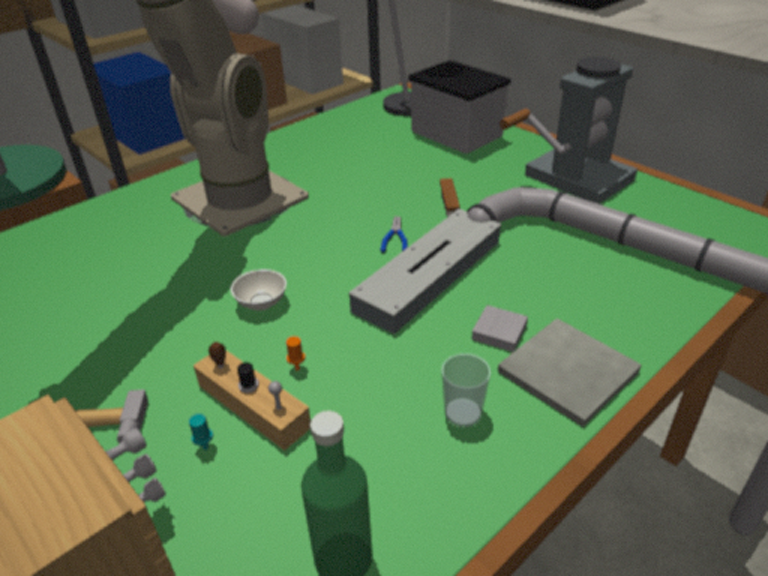

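The knob wanted is the black one with a steel flange, standing in the middle hole at top (363,202) and scene (164,251). It could be confused with:
- the orange look-alike on the bench, at top (325,208)
- the turquoise look-alike on the bench, at top (393,196)
- the punch, at top (360,177)
- the graver, at top (367,227)

The network's "slot_mid" lands on the duct, at top (99,201). The real slot shows at top (204,217), so I'll measure it from the depth image.

Run:
```python
from h import *
np.set_printoptions(precision=4,suppress=True)
p=camera("top"); s=camera("scene")
save(s,"crop.png",(120,205,230,310),5)
g=p["img"].max(2).astype(int); m=np.zeros(g.shape,np.uint8); m[205:230,175:235]=(g[205:230,175:235]<75)
n,l,st,c=cv2.connectedComponentsWithStats(m); i=1+np.argmax(st[1:,4]); v,u=np.nonzero(l==i)
W=np.array([world(p,a,b,z=0.045) for a,b in zip(u,v)]); (cx,cy),(w,h),a=cv2.minAreaRect((W[:,:2]*1000).astype(np.float32))
print("slot",st[i],W.mean(0),(cx,cy),(w,h),a)
ev,V=np.linalg.eigh(np.cov(W[:,:2].T)); print("dir",V[:,1])
# cover depth check
print("cover z",[world(p,a,b)[2] for a,b in((160,220),(204,205),(250,210))])
# knob depth-based
for nm,pp,(u0,v0,u1,v1) in(("top",p,(352,190,376,214)),):
    pts=np.array([world(pp,a,b) for b in range(v0,v1) for a in range(u0,u1) if pp["depth"][b,a]>0]); k=pts[pts[:,2]>0.075]; print("knob top",len(k),k.mean(0),k.min(0),k.max(0))
b=outline_of("block",p)
if b:
    v,u=np.nonzero(b[0]["region"]); W=np.array([world(p,a,q) for a,q in zip(u,v)]); W=W[(W[:,2]>.038)&(W[:,2]<.05)]; print("block",cv2.minAreaRect((W[:,:2]*1000).astype(np.float32)))
for nm,q in(("or",(325,208)),("tq",(393,196))): print(nm,world(p,*q))
o=manip.get_obs(); print(Ro.from_quat(o["ee_rot"]).as_matrix(), o["position"])
```

```text
slot [182 213  45   9 127] [0.5152 0.092  0.045 ] (515.1228637695312, 91.62277221679688) (8.007285118103027, 122.43936157226562) 8.516470909118652
dir [-0.1466  0.9892]
cover z [np.float64(0.042943742716777436), np.float64(0.04526474730710738), np.float64(0.04502777754504391)]
knob top 65 [ 0.5541 -0.3378  0.0822] [ 0.5433 -0.3485  0.077 ] [ 0.5648 -0.3281  0.0866]
block ((553.2605590820312, -338.89752197265625), (196.5102081298828, 55.67266082763672), 6.306514739990234)
or [ 0.539  -0.2379  0.0608]
tq [ 0.5715 -0.4229  0.0617]
[[ 0.9132  0.4076  0.0001]
 [ 0.4076 -0.9132 -0.0001]
 [ 0.      0.0001 -1.    ]] [ 0.2548 -0.5707  0.2533]
```

View pics/crop.png

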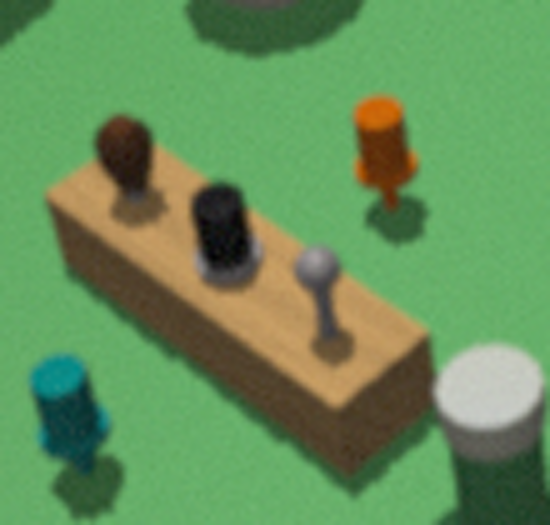

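The crop confirms it: the knob with the grey flange is in the middle hole at crop (222,235), the graver is at upper left and the punch at lower right. Now I'll approach.

carry_out(
  deltas=[
    [0.33, -0.2, 0, 0.3, 1],
    [0.67, -0.4, 0, 0.59, 1],
    [1, -0.6, 0, 0.59, 1],
    [1, -0.6, 0, 0.59, 0.3],
  ],
)

```text
clock: 1.85
position: [0.3587, -0.4233, 0.2538]
ee_rot: [0.998, 0.059, 0.001, -0.0]
ft_force: [-1.0, -1.1, 0.2]
grip_width: 0.815
grasp_force: 0.0
```

```bash
cat >> h.py <<'E'
def rel(X,Y,Z=None):
    o=manip.get_obs(); R=Ro.from_quat(o["ee_rot"]).as_matrix(); P=np.array(o["position"])
    d=R.T@(np.array([X,Y,P[2] if Z is None else Z])-P)
    print("t",round(o["clock"],2),"pos",P.round(4),"tool x deg",round(np.degrees(np.arctan2(R[1,0],R[0,0])),2),"F",np.round(o["ft_force"],1),"w",round(o["grip_width"],3),"gf",o["grasp_force"],"| shift mm",(d*1000).round(1),"units",(d/0.15).round(4))
E
python3 -c "
from h import *
rel(.554,-.338,.2)"
```

```text
t 1.85 pos [ 0.3587 -0.4233  0.2538] tool x deg 6.82 F [-1.  -1.1  0.2] w 0.815 gf 0.0 | shift mm [203.9 -61.5  54.2] units [ 1.3593 -0.4098  0.3614]
```

carry_out(
  deltas=[
    [0.35, -0.1, 0.0, 0, 0.2],
    [0.7, -0.2, 0.1, 0, 0.2],
    [0.98, -0.35, 0.3, 0, 0.2],
    [0.98, -0.35, 0.3, 0, 0.2],
  ],
)

```text
clock: 2.35
position: [0.4974, -0.3552, 0.2053]
ee_rot: [0.998, 0.058, -0.001, -0.002]
ft_force: [-1.2, 0.1, 0.2]
grip_width: 0.602
grasp_force: 0.0
```

Run:
```python
from h import *
rel(.554,-.338,.2)
p=camera("wrist"); save(p,"w1.png",s=1.4)
print("cam",-np.array(p["R"]).T@np.array(p["t"]), pix(p,(.554,-.338,.083)))
for b in boxes_of("knob",p)[:4]: print(b, pix(p,b["position"]))
```

```text
t 2.35 pos [ 0.4974 -0.3552  0.2053] tool x deg 6.7 F [-1.2  0.1  0.2] w 0.602 gf 0.0 | shift mm [ 58.3 -10.5   5.3] units [ 0.3883 -0.0698  0.0352]
cam [ 0.57376616 -0.34645037  0.32544949] [245.76204866 126.82556084]
{'position': [0.5419, -0.249, 0.0637], 'conf': 0.86} [147.28434958 126.950143  ]
{'position': [0.5777, -0.4315, 0.0576], 'conf': 0.69} [352.31491472 110.38068341]
{'position': [0.5546, -0.338, 0.0823], 'conf': 0.65} [245.87281611 126.03018793]
```

View pics/w1.png

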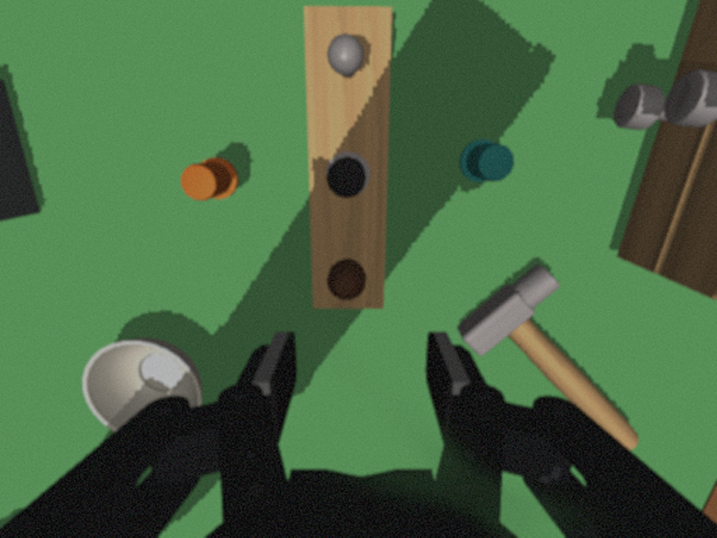

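The wrist view shows the black flanged knob at (248,125) in raw pixels, which matches the network's (0.5546,-0.338). Orange is at (150,129), turquoise at (350,115), the punch above and the graver below.

carry_out(
  deltas=[
    [0.2, -0.03, 0.2, 0, 0.1],
    [0.39, -0.063, 0.4, 0, 0.0],
    [0.39, -0.063, 0.5, 0, 0.0],
    [0.39, -0.063, 0.5, 0, 0.0],
  ],
)

```text
clock: 2.95
position: [0.5507, -0.3447, 0.1328]
ee_rot: [0.999, 0.054, -0.001, 0.0]
ft_force: [0.4, 0.4, 1.2]
grip_width: 0.496
grasp_force: 0.0
```

Run:
```python
from h import *
rel(.5545,-.339,.076)
p=camera("wrist")
for b in boxes_of("knob",p)[:3]: print(b, pix(p,b["position"]))
d=p["depth"]; g=p["img"].max(2)
q=pix(p,(.5545,-.339,.083)); u0,v0=q.astype(int)
pts=np.array([world(p,a,b) for b in range(max(0,v0-40),v0+40) for a in range(u0-40,u0+40) if d[b,a]>0])
k=pts[(pts[:,2]>.076)&(pts[:,2]<.09)]; print(q,len(k),k.mean(0),k.min(0),k.max(0))
save(p,"w2.png")
```

```text
t 2.95 pos [ 0.5507 -0.3447  0.1328] tool x deg 6.23 F [0.4 0.4 1.2] w 0.496 gf 0.0 | shift mm [ 4.5 -5.3 56.8] units [ 0.0301 -0.0353  0.3788]
{'position': [0.5596, -0.3331, 0.0825], 'conf': 0.91} [241.36054349 212.0827953 ]
{'position': [0.5438, -0.2493, 0.0593], 'conf': 0.75} [126.72773239 208.94136026]
{'position': [0.5788, -0.4319, 0.0545], 'conf': 0.57} [380.5281216  187.36855009]
[249.64974333 220.56501913] 1008 [ 0.555119   -0.33860524  0.08227848] [ 0.54213948 -0.35044735  0.07625894] [ 0.56574943 -0.32684844  0.08444437]
```

carry_out(
  deltas=[
    [0.028, -0.033, 0.05, 0, 0.0],
    [0.028, -0.033, 0.2, 0, 0.0],
    [0.028, -0.033, 0.36, 0, 0.0],
    [0.028, -0.033, 0.36, 0, 0.0],
  ],
)

```text
clock: 3.55
position: [0.5551, -0.3371, 0.0779]
ee_rot: [0.998, 0.055, -0.001, -0.001]
ft_force: [0.2, 0.7, 0.6]
grip_width: 0.5
grasp_force: 0.0
```

```bash
python3 -c "
from h import *
rel(.5545,-.3387,.077)"
```

```text
t 3.55 pos [ 0.5551 -0.3371  0.0779] tool x deg 6.35 F [0.2 0.7 0.6] w 0.5 gf 0.0 | shift mm [-0.7  1.5  0.9] units [-0.005   0.0102  0.0062]
```

carry_out(
  deltas=[
    [0, 0.01, 0.0, 0, -0.4],
    [0, 0.01, 0, 0, -0.7],
    [0, 0.01, 0, 0, -0.8],
    [0, 0.01, 0, 0, -0.8],
    [0, 0.01, 0, 0, -0.8],
  ],
  force=45,
)

```text
clock: 4.18
position: [0.557, -0.3398, 0.0809]
ee_rot: [0.998, 0.055, 0.001, 0.001]
ft_force: [-1.2, -0.5, 5.8]
grip_width: 0.263
grasp_force: 44.3
```

```bash
python3 -c "
from h import *
rel(.5545,-.3387,.13)"
```

```text
t 4.17 pos [ 0.557  -0.3398  0.0809] tool x deg 6.34 F [-1.2 -0.5  5.8] w 0.263 gf 44.34684634208679 | shift mm [ -2.3  -1.3 -49.1] units [-0.015  -0.0085 -0.3274]
```

carry_out(
  deltas=[
    [0, 0.0, -0.05, 0, -0.8],
    [0, 0.0, -0.15, 0, -0.8],
    [0, 0.0, -0.3, 0, -0.8],
    [0, 0.0, -0.5, 0, -0.8],
    [0, 0.0, -0.5, 0, -0.8],
  ],
)

```text
clock: 4.8
position: [0.5576, -0.3399, 0.158]
ee_rot: [0.998, 0.055, 0.002, 0.001]
ft_force: [-0.3, 0.3, -0.5]
grip_width: 0.263
grasp_force: 44.1
```

Run:
```python
from h import *
p=camera("wrist"); save(p,"w3.png",s=1.4)
m=np.array([.5152,.092]); d=np.array([-.1466,.9892])
rel(*(m-.057*d),.125); print(pix(p,list(m)+[.045]))
```

```text
t 4.85 pos [ 0.5568 -0.3395  0.156 ] tool x deg 6.35 F [-0.8 -1.  -1.3] w 0.261 gf 44.10806357860565 | shift mm [   8.4 -376.6   30.4] units [ 0.0558 -2.5104  0.2025]
[-249.99357872  191.66724909]
```

View pics/w3.png

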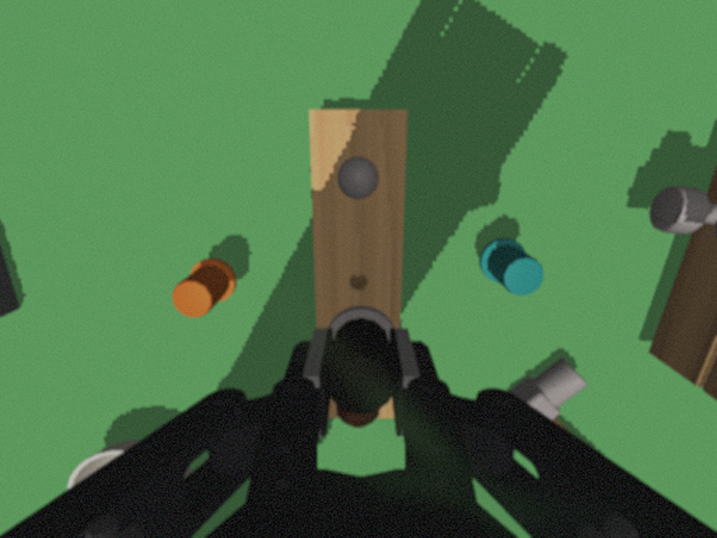

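The knob is lifted and the hole is empty at raw (256,201). Now I'll carry it to the slot.

carry_out(
  deltas=[
    [0, -0.2, 0, 0, -0.8],
    [0, -0.5, 0, 0, -0.8],
    [0, -0.8, 0, -0.05, -0.8],
    [0, -1, 0, -0.07, -0.8],
  ],
)

```text
clock: 5.35
position: [0.5389, -0.1876, 0.1535]
ee_rot: [0.997, 0.075, -0.001, -0.0]
ft_force: [0.8, -0.2, 0.0]
grip_width: 0.259
grasp_force: 44.2
```

carry_out(
  deltas=[
    [0, -0.3, 0, 0, -0.8],
    [0, -0.6, 0, 0, -0.8],
    [0, -0.85, 0, 0, -0.8],
    [0, -1, 0, 0, -0.8],
    [0, -1, 0, 0, -0.8],
  ],
)

```text
clock: 5.98
position: [0.5169, -0.04, 0.1537]
ee_rot: [0.997, 0.075, -0.001, -0.0]
ft_force: [-1.0, -0.3, -0.7]
grip_width: 0.264
grasp_force: 44.2
```

Run:
```python
from h import *
p=camera("wrist"); save(p,"w4.png",s=1.4)
m=np.array([.5152,.092]); d=np.array([-.1466,.9892])
rel(*(m-.057*d),.125)
for s in(-65,0,65): print(s,pix(p,list(m+d*s/1000)+[.045])*1.4)
```

```text
t 6.03 pos [ 0.5172 -0.0417  0.1538] tool x deg 8.52 F [ 0.4 -0.6 -1.2] w 0.264 gf 44.235477447509766 | shift mm [ 17.8 -75.5  28.7] units [ 0.1186 -0.5035  0.1916]
-65 [250.4423734  249.07814148]
0 [141.14207526 248.67796328]
65 [ 31.75675336 248.27747378]
```

View pics/w4.png

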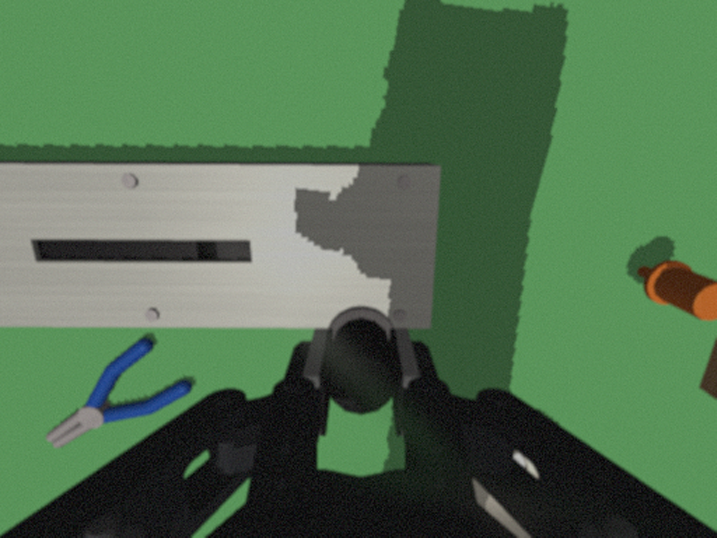

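The slot runs from (25,178) to (179,179) in raw pixels. A darker patch about 12 mm long at raw (148,179) is probably the socket. I'll measure both from this same view.

Run:
```python
from h import *
np.set_printoptions(precision=4,suppress=True,linewidth=150)
p=camera("wrist"); g=p["img"].mean(2)
print("row profile", list(zip(range(124,186),g[176:183,124:186].mean(0).round().astype(int))))
print("col prof", list(zip(range(165,195),g[165:195,60:130].mean(1).round().astype(int))))
c=[g[165:195,a:a+12].mean(1) for a in (40,125,160)]
print("ends col", g[176:183,15:35].mean(0).round())
o=manip.get_obs();R=Ro.from_quat(o["ee_rot"]).as_matrix();print(o["position"])
# flange ellipse: bright rim of knob flange
im=p["img"]; cv2.imwrite("pics/kn.png",cv2.resize(im[200:310,210:310,::-1],None,fx=5,fy=5))
```

```text
row profile [(124, np.int64(45)), (125, np.int64(43)), (126, np.int64(45)), (127, np.int64(47)), (128, np.int64(45)), (129, np.int64(48)), (130, np.int64(47)), (131, np.int64(48)), (132, np.int64(47)), (133, np.int64(46)), (134, np.int64(48)), (135, np.int64(48)), (136, np.int64(48)), (137, np.int64(47)), (138, np.int64(40)), (139, np.int64(26)), (140, np.int64(23)), (141, np.int64(16)), (142, np.int64(20)), (143, np.int64(21)), (144, np.int64(24)), (145, np.int64(21)), (146, np.int64(25)), (147, np.int64(20)), (148, np.int64(25)), (149, np.int64(28)), (150, np.int64(28)), (151, np.int64(31)), (152, np.int64(42)), (153, np.int64(52)), (154, np.int64(56)), (155, np.int64(56)), (156, np.int64(56)), (157, np.int64(57)), (158, np.int64(58)), (159, np.int64(59)), (160, np.int64(60)), (161, np.int64(60)), (162, np.int64(61)), (163, np.int64(59)), (164, np.int64(62)), (165, np.int64(62)), (166, np.int64(62)), (167, np.int64(62)), (168, np.int64(64)), (169, np.int64(60)), (170, np.int64(63)), (171, np.int64(61)), (172, np.int64(63)), (173, np.int64(62)), (174, np.int64(61)), (175, np.int64(6
[... 315 characters left out ...]
166)), (169, np.int64(164)), (170, np.int64(152)), (171, np.int64(120)), (172, np.int64(73)), (173, np.int64(41)), (174, np.int64(36)), (175, np.int64(39)), (176, np.int64(40)), (177, np.int64(39)), (178, np.int64(39)), (179, np.int64(39)), (180, np.int64(39)), (181, np.int64(38)), (182, np.int64(39)), (183, np.int64(36)), (184, np.int64(29)), (185, np.int64(32)), (186, np.int64(69)), (187, np.int64(119)), (188, np.int64(155)), (189, np.int64(167)), (190, np.int64(167)), (191, np.int64(166)), (192, np.int64(164)), (193, np.int64(161)), (194, np.int64(160))]
ends col [154. 153. 153. 154. 153. 146. 121.  85.  61.  52.  42.  31.  23.  21.  28.  32.  29.  29.  32.  30.]
[ 0.5174 -0.0426  0.1539]
```

View pics/kn.png

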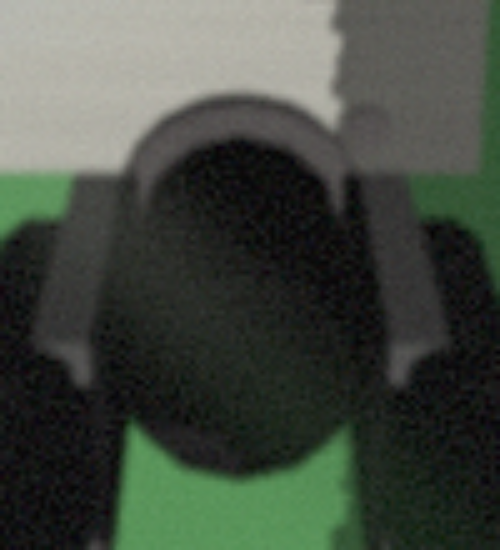

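Run:
```python
from h import *
np.set_printoptions(precision=4,suppress=True,linewidth=150)
p=camera("wrist"); o=manip.get_obs();R=Ro.from_quat(o["ee_rot"]).as_matrix();T=np.array(o["position"]);tx=R[:,0]
L=lambda X:(R.T@(np.array(X)-T)*1000).round(1)
A=world(p,21.8,179.2,z=.045);B=world(p,176.7,179.2,z=.045); print("len",np.linalg.norm(A-B),"mid",(A+B)/2,"dir",(A-B)/np.linalg.norm(A-B))
M=(A+B)/2; dd=(A-B)/np.linalg.norm(A-B)
s=[world(p,u,179,z=.039) for u in(138.6,152.2)]; print("socket y",[((x-M)@dd*1000).round(1) for x in s])
e=[world(p,100,v,z=.045) for v in(171.6,186.8)]; print("width",np.linalg.norm(e[0]-e[1]))
k=world(p,258,219.2,z=T[2]-.036)-tx*.015; print("knob axis tool coords",L(k))
k2=world(p,257.6,295,z=T[2]+.002)+tx*.012; print("from top rim",L(k2))
print("slot mid",L(M),"socket",L(M+dd*np.mean([(x-M)@dd for x in s])), "T",T, "cam axis z",p["R"][2])
```

```text
len 0.1291537504228673 mid [0.5145 0.0906 0.045 ] dir [-0.1465  0.9892  0.    ]
socket y [np.float64(-30.2), np.float64(-41.9)]
width 0.013278008527871591
knob axis tool coords [-3.8 -0.4 36. ]
from top rim [-1.3 -0.6 -2. ]
slot mid [  16.7 -132.7  108.9] socket [ 16.7 -96.6 108.9] T [ 0.5174 -0.043   0.1539] cam axis z [-0.3008 -0.0457 -0.9526]
```

The socket is centred about 36 mm on the -y side of slot_mid. The knob axis sits about 2.5 mm behind the TCP along tool x. I'll put the pin into the slot at y ≈ -52 and then slide it.

carry_out(
  deltas=[
    [0.06, -0.26, 0, 0, -0.8],
    [0.128, -0.5, 0.05, 0, -0.8],
    [0.128, -0.535, 0.15, 0, -0.8],
    [0.128, -0.535, 0.2, 0, -0.8],
    [0.128, -0.535, 0.2, 0, -0.8],
  ],
)

```text
clock: 6.75
position: [0.5244, 0.0386, 0.1235]
ee_rot: [0.997, 0.073, -0.001, 0.0]
ft_force: [-0.0, 0.1, -0.8]
grip_width: 0.26
grasp_force: 44.3
```

Run:
```python
from h import *
np.set_printoptions(precision=4,suppress=True,linewidth=150)
p=camera("wrist"); o=manip.get_obs();R=Ro.from_quat(o["ee_rot"]).as_matrix();T=np.array(o["position"])
M=np.array([.5145,.0906,.045]);d=np.array([-.1465,.9892,0]); rel(*(M-.052*d)[:2],.1)
save(p,"w5.png",s=1.4)
print("pred slot -65,0,65",[pix(p,M+d*s) for s in(-.065,0,.065)],"edges",[pix(p,M+R[:,0]*s) for s in(-.007,.007)])
g=p["img"].mean(2)
u=int(pix(p,M)[0]); v=int(pix(p,M)[1]); print(u,v,g[v-20:v+20,u-20:u+20].mean(1).round())
```

```text
t 6.8 pos [0.5248 0.0388 0.1241] tool x deg 8.33 F [-0.4  0.2 -0.4] w 0.264 gf 44.282793402671814 | shift mm [-2.6 -0.7 24.1] units [-0.0171 -0.0049  0.1607]
pred slot -65,0,65 [array([273.8048, 213.6744]), array([187.4864, 213.8403]), array([101.1316, 214.0063])] edges [array([188.1788, 222.4133]), array([186.7801, 205.0943])]
187 213 [194. 194. 194. 194. 194. 193. 193. 194. 193. 194. 195. 188. 159. 107.  68.  64.  66.  66.  66.  65.  65.  64.  64.  63.  59.  50.  41.  48.  72.
 115. 160. 186. 193. 193. 191. 188. 185. 184. 185. 186.]
```

View pics/w5.png

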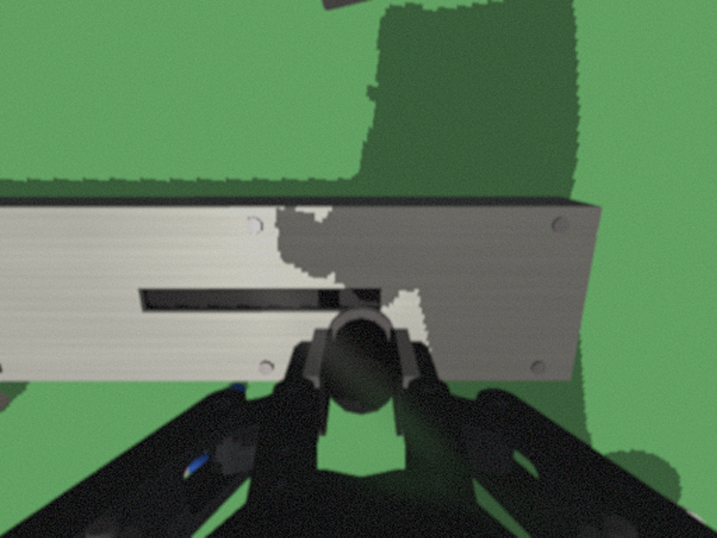

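The slot spans raw (100..272, 214) with the socket patch at raw u 227–243, and the pin lines up with the slot's -y end. Lowering.

carry_out(
  deltas=[
    [0, 0, 0.08, 0, -0.8],
    [0, 0, 0.12, 0, -0.8],
    [0, 0, 0.145, 0, -0.8],
    [0, 0, 0.155, 0, -0.8],
    [0, 0, 0.155, 0, -0.8],
  ],
)

```text
clock: 7.42
position: [0.5248, 0.0405, 0.1011]
ee_rot: [0.997, 0.074, 0.0, 0.0]
ft_force: [0.0, -0.7, -0.9]
grip_width: 0.265
grasp_force: 44.3
```

Run:
```python
from h import *
M=np.array([.5145,.0906,.045]);d=np.array([-.1465,.9892,0]); rel(*(M-.036*d)[:2],.099)
```

```text
t 7.42 pos [0.5248 0.0405 0.1011] tool x deg 8.46 F [ 0.  -0.7 -0.9] w 0.265 gf 44.282585978507996 | shift mm [ -2.9 -15.1   2.1] units [-0.0191 -0.1005  0.014 ]
```

carry_out(
  deltas=[
    [0, 0, 0.03, 0, -0.8],
    [0, -0.02, 0.03, 0, -0.8],
    [0, -0.04, 0.03, 0, -0.8],
    [0, -0.06, 0.03, 0, -0.8],
    [0, -0.075, 0.03, 0, -0.8],
    [0, -0.09, 0.035, 0, -0.8],
    [0, -0.1, 0.035, 0, -0.8],
    [0, -0.1, 0.035, 0, -0.8],
  ],
)

```text
clock: 8.43
position: [0.5245, 0.0529, 0.0984]
ee_rot: [0.997, 0.073, 0.002, 0.002]
ft_force: [-3.8, -8.3, 22.4]
grip_width: 0.264
grasp_force: 46.6
```

Run:
```python
from h import *
M=np.array([.5145,.0906,.045]);d=np.array([-.1465,.9892,0]); rel(*(M-.036*d)[:2],.081)
```

```text
t 8.43 pos [0.5245 0.0529 0.0984] tool x deg 8.34 F [-3.8 -8.3 22.4] w 0.264 gf 46.57945096492767 | shift mm [-4.4 -2.8 17.4] units [-0.0296 -0.0187  0.1157]
```

carry_out(
  deltas=[
    [0, 0, -0.012, 0, -0.8],
    [0, -0.006, -0.012, 0, -0.8],
    [0, -0.012, -0.01, 0, -0.8],
    [0, -0.018, -0.005, 0, -0.8],
    [0, -0.018, -0.005, 0, -0.8],
  ],
)

```text
clock: 9.05
position: [0.5239, 0.0559, 0.0985]
ee_rot: [0.997, 0.073, 0.002, 0.002]
ft_force: [-1.6, -8.8, 17.0]
grip_width: 0.263
grasp_force: 46.2
```

Run:
```python
from h import *
M=np.array([.5145,.0906,.045]);d=np.array([-.1465,.9892,0]); rel(*(M-.036*d)[:2],.081)
o=manip.get_obs(); print("y along slot",((np.array(o["position"])-M)@d*1000).round(1),"torque",np.round(o["torque"],2))
```

```text
t 9.05 pos [0.5239 0.0559 0.0985] tool x deg 8.36 F [-1.6 -8.8 17. ] w 0.263 gf 46.15700662136078 | shift mm [-4.3  0.2 17.4] units [-0.0286  0.0015  0.1163]
y along slot -35.7 torque [-2.35  0.52  0.03]
```

carry_out(
  deltas=[
    [0, 0, -0.014, 0, -0.8],
    [0, 0, -0.014, 0, -0.8],
  ],
)

```text
clock: 9.3
position: [0.5223, 0.0582, 0.0988]
ee_rot: [0.997, 0.074, 0.0, -0.0]
ft_force: [0.5, -1.0, 3.7]
grip_width: 0.261
grasp_force: 44.5
```

carry_out(
  deltas=[
    [-0.008, -0.008, 0, 0, -0.8],
    [-0.01, -0.016, 0, 0, -0.8],
    [-0.01, -0.024, 0, 0, -0.8],
    [-0.01, -0.024, 0, 0, -0.8],
  ],
)

```text
clock: 9.8
position: [0.5202, 0.0612, 0.0987]
ee_rot: [0.997, 0.074, 0.0, 0.0]
ft_force: [1.9, -2.1, 4.4]
grip_width: 0.267
grasp_force: 44.6
```

carry_out(
  deltas=[
    [0, -0.008, 0, 0, -0.8],
    [0, -0.016, 0, 0, -0.8],
    [0, -0.024, 0, 0, -0.8],
    [0, -0.032, 0, 0, -0.8],
    [0, -0.032, 0, 0, -0.8],
  ],
)

```text
clock: 10.42
position: [0.5187, 0.0668, 0.0981]
ee_rot: [0.997, 0.074, -0.001, -0.0]
ft_force: [-0.9, -0.2, -0.9]
grip_width: 0.265
grasp_force: 44.1
```

carry_out(
  deltas=[
    [0, -0.008, 0, 0, -0.8],
    [0, -0.016, 0, 0, -0.8],
    [0, -0.024, 0, 0, -0.8],
    [0, -0.032, 0, 0, -0.8],
    [0, -0.032, 0, 0, -0.8],
  ],
)

```text
clock: 11.05
position: [0.5188, 0.0709, 0.0987]
ee_rot: [0.997, 0.074, 0.0, 0.0]
ft_force: [0.5, -0.6, -0.7]
grip_width: 0.261
grasp_force: 44.2
```

Fz fell to zero, so the socket may be under the pin. I'll press a little to test.

carry_out(
  deltas=[
    [0, 0.013, 0, 0, -0.8],
    [0, 0.013, 0.015, 0, -0.8],
    [0, 0.013, 0.025, 0, -0.8],
    [0, 0.013, 0.025, 0, -0.8],
  ],
)

```text
clock: 11.55
position: [0.5189, 0.0688, 0.0947]
ee_rot: [0.997, 0.074, -0.0, 0.0]
ft_force: [-1.5, 0.4, -0.7]
grip_width: 0.258
grasp_force: 44.2
```

The tool dropped 4 mm with no force, so the pin is in the socket. Lowering fully.

carry_out(
  deltas=[
    [0, 0, 0.03, 0, -0.8],
    [0, 0, 0.06, 0, -0.8],
    [0, 0, 0.08, 0, -0.8],
    [0, 0, 0.093, 0, -0.8],
    [0, 0, 0.093, 0, -0.8],
  ],
)

```text
clock: 12.18
position: [0.5191, 0.0689, 0.081]
ee_rot: [0.997, 0.074, 0.0, 0.0]
ft_force: [0.2, -0.4, -1.0]
grip_width: 0.266
grasp_force: 44.3
```

Run:
```python
from h import *
M=np.array([.5145,.0906,.045]);d=np.array([-.1465,.9892,0]); rel(*(M+.052*d)[:2],.081)
o=manip.get_obs(); print("y along slot",((np.array(o["position"])-M)@d*1000).round(1),"torque",np.round(o["torque"],2))
```

```text
t 12.18 pos [0.5191 0.0689 0.081 ] tool x deg 8.46 F [ 0.2 -0.4 -1. ] w 0.266 gf 44.33600842952728 | shift mm [ -1.3 -74.2  -0. ] units [-8.800e-03 -4.945e-01 -3.000e-04]
y along slot -22.2 torque [ 0.02 -0.04 -0.01]
```

carry_out(
  deltas=[
    [0, -0.03, 0.005, 0, -0.8],
    [0, -0.08, 0.005, 0, -0.8],
    [0, -0.13, 0.005, 0, -0.8],
    [0, -0.18, 0.005, 0, -0.8],
    [0, -0.23, 0.005, 0, -0.8],
    [0, -0.28, 0.005, 0, -0.8],
    [0, -0.33, 0.005, 0, -0.8],
    [0, -0.38, 0.005, 0, -0.8],
    [0, -0.42, 0.005, 0, -0.8],
    [0, -0.42, 0.005, 0, -0.8],
  ],
)

```text
clock: 13.42
position: [0.5108, 0.1278, 0.0809]
ee_rot: [0.997, 0.072, 0.0, 0.002]
ft_force: [0.4, -13.0, 8.1]
grip_width: 0.261
grasp_force: 45.3
```

Run:
```python
from h import *
M=np.array([.5145,.0906,.045]);d=np.array([-.1465,.9892,0]); rel(*(M+.052*d)[:2],.081)
o=manip.get_obs(); print("y along slot",((np.array(o["position"])-M)@d*1000).round(1),"torque",np.round(o["torque"],2))
```

```text
t 13.43 pos [0.5108 0.1278 0.0809] tool x deg 8.3 F [  0.4 -13.    8.1] w 0.261 gf 45.27891397476196 | shift mm [ -1.9 -14.7  -0.2] units [-0.0124 -0.0977 -0.0014]
y along slot 37.3 torque [-3.09 -0.02  0.08]
```

carry_out(
  deltas=[
    [0, -0.03, 0, 0, -0.8],
    [0, -0.06, 0, 0, -0.8],
    [0, -0.09, 0, 0, -0.8],
    [0, -0.11, 0, 0, -0.8],
    [0, -0.125, 0, 0, -0.8],
    [0, -0.125, 0, 0, -0.8],
  ],
)

```text
clock: 14.18
position: [0.5083, 0.1452, 0.0809]
ee_rot: [0.997, 0.072, 0.0, 0.003]
ft_force: [0.4, -17.0, 10.5]
grip_width: 0.265
grasp_force: 45.5
```

Run:
```python
from h import *
M=np.array([.5145,.0906,.045]);d=np.array([-.1465,.9892,0]); rel(*(M+.052*d)[:2],.081)
o=manip.get_obs(); print("y along slot",((np.array(o["position"])-M)@d*1000).round(1),"torque",np.round(o["torque"],2))
```

```text
t 14.18 pos [0.5083 0.1452 0.0809] tool x deg 8.25 F [  0.4 -17.   10.5] w 0.265 gf 45.50025701522827 | shift mm [-1.8  2.9 -0.1] units [-0.0123  0.0195 -0.0007]
y along slot 54.9 torque [-3.85  0.06  0.05]
```

carry_out(
  deltas=[
    [0, -0.02, 0, 0, -0.8],
    [0, -0.03, 0, 0, -0.8],
    [0, -0.03, 0, 0, -0.8],
  ],
)

```text
clock: 14.55
position: [0.5081, 0.1471, 0.0809]
ee_rot: [0.997, 0.071, 0.0, 0.005]
ft_force: [0.3, -24.5, 14.3]
grip_width: 0.272
grasp_force: 46.2
```

The force rises while the tool barely moves, so the blade is at its stop. I'll relax the push and check.

carry_out(
  deltas=[
    [0, 0.02, 0, 0, -0.8],
    [0, 0.04, 0, 0, -0.8],
    [0, 0.045, 0, 0, -0.8],
    [0, 0.045, 0, 0, -0.8],
  ],
)

```text
clock: 15.05
position: [0.5081, 0.1461, 0.0809]
ee_rot: [0.997, 0.073, 0.001, 0.001]
ft_force: [-0.1, -5.9, 6.8]
grip_width: 0.264
grasp_force: 45.2
```

Run:
```python
from h import *
M=np.array([.5145,.0906,.045]);d=np.array([-.1465,.9892,0]); rel(*(M+.052*d)[:2],.081)
o=manip.get_obs(); print("y along slot",((np.array(o["position"])-M)@d*1000).round(1),"torque",np.round(o["torque"],2))
```

```text
t 15.05 pos [0.5081 0.1461 0.0809] tool x deg 8.38 F [-0.1 -5.9  6.8] w 0.264 gf 45.2290678024292 | shift mm [-1.8  3.8 -0.1] units [-0.0121  0.0255 -0.0009]
y along slot 55.8 torque [-1.51  0.11 -0.02]
```

carry_out(
  deltas=[
    [0, 0.012, -0.003, 0, -0.8],
    [0, 0.012, -0.003, 0, -0.4],
    [0, 0.012, -0.003, 0, -0.1],
    [0, 0.012, -0.003, 0, 0.0],
    [0, 0.012, -0.003, 0, 0.0],
  ],
)

```text
clock: 15.68
position: [0.5076, 0.1458, 0.0806]
ee_rot: [0.997, 0.074, -0.0, 0.0]
ft_force: [-0.8, 0.2, 0.2]
grip_width: 0.501
grasp_force: 0.0
```

carry_out(
  deltas=[
    [0, 0, -0.1, 0, 0.0],
    [0, 0, -0.3, 0, 0.0],
    [0, 0, -0.6, 0, 0.0],
    [-0.3, 0, -0.8, 0, 0.0],
    [-0.3, 0, -0.8, 0, 0.0],
  ],
)

```text
clock: 16.3
position: [0.4627, 0.1396, 0.2043]
ee_rot: [0.997, 0.074, 0.003, 0.0]
ft_force: [0.7, -0.3, 0.2]
grip_width: 0.499
grasp_force: 0.0
```

Run:
```python
from h import *
np.set_printoptions(precision=4,suppress=True)
p=camera("wrist"); save(p,"w6.png",s=1.4)
M=np.array([.5145,.0906,.045]);d=np.array([-.1465,.9892,0]); rel(*(M+.052*d)[:2],.1)
c=pix(p,M+d*.054+[0,0,.038]); u,v=c.astype(int); print(c)
pts=np.array([world(p,a,b) for b in range(v-40,v+40) for a in range(u-40,u+40) if p["depth"][b,a]>0])
k=pts[(pts[:,2]>.07)&(pts[:,2]<.12)]; print(len(k),k.mean(0),np.percentile(k[:,2],[5,50,95]),"y slot",(k.mean(0)-M)@d)
k=k[k[:,2]>.079]; A=np.c_[k[:,:2],np.ones(len(k))]; print("tilt",np.linalg.lstsq(A,k[:,2],rcond=None)[0][:2])
```

```text
t 16.35 pos [0.4633 0.1392 0.2028] tool x deg 8.46 F [ 0.9  0.1 -0.3] w 0.502 gf 0.0 | shift mm [ 43.2   3.5 103. ] units [0.2877 0.0232 0.6866]
[260.1264 145.0392]
615 [0.5054 0.1454 0.0824] [0.0807 0.0826 0.0837] y slot 0.05549788592424759
tilt [-0.009   0.0031]
```

View pics/w6.png

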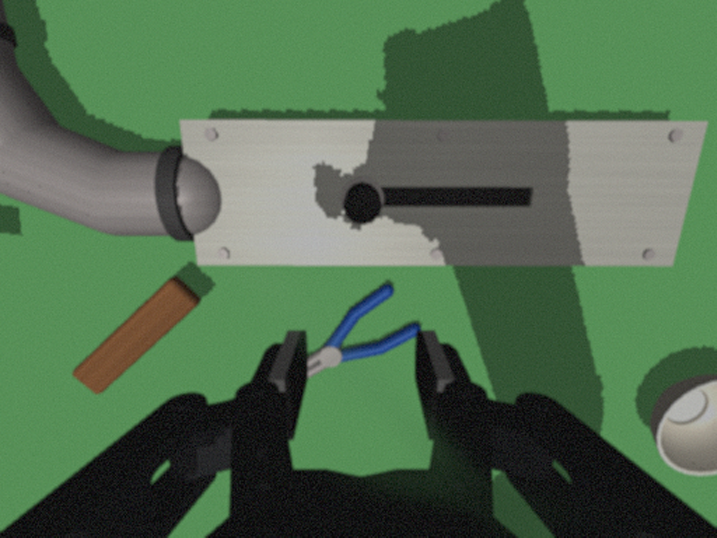

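The knob stands upright at raw (259,145) at the duct end of the slot. Its top is at 82.6 mm (83 mm expected when seated) with no tilt, and it is released. The brush, pliers and bowl still look in place.

```bash
python3 -c "
from h import *
print(ticket.hand_in())"
```

```text
the job is handed in; nothing more can be done
None
```

I handed the job in at about 16 s: the knob dropped into the socket, pushed the blade to its stop at the duct end, and stands there released, upright with its flange seated on the cover; no verdict came back.

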